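Pry open the tester case, fit its battery pack and shut the cover

TASK

Push the thin steel end of the pry blade into the slot under the cover of the grey tester case, lever the cover up with it, and lay the blade back down on the bench. With the cover open, lay the battery pack flat on the floor of the case, in the middle between its two low ribs, then shut the cover fully. Leave the other things on the bench where they are.

Things in the scene. Friction and masses are not known exactly. Their poses are not given: they have to be found in the camera images.
- case: empty grey case 130 (x) x 160 (y), fixed to the bench on a 160 x 200 x 10 plate. Origin: centre of the plate's underside, z up; slot in its -x wall, hinge along y over its +x wall. Inner floor at z = 16, wall tops at z = 60, walls 5 thick. On the floor two ribs along y, 6 thick, 8 high, 130 long, centred at x = -34 and +34 (62 free between them).
- case_slot (a point): middle of the mouth of the pry slot, on the case's outer -x face, at (-65, 0, 56) in the case frame. The slot is a gap in that wall, 70 wide along y and 8 high (z = 52 to 60), directly under the cover; behind the 5 thick wall it opens into the empty case.
- lid (a joint): the cover's hinge, rad: 0 shut, grows as it opens, stop at 1.9 (19 degrees past upright). Stiff: the cover stays at any angle; about 2 N at its free edge moves it. The cover is a grey plate 130 x 160 x 6 over the whole case top, with dark grooves and a short black bar on top near the edge over the slot; steel hinge knuckles on the other side.
- lid_hinge (a point): middle of the hinge axis, at (65, 0, 60.5) in the case frame; it lies in the plane of the cover's underside.
- lid_edge (a point): middle of the cover's free edge (far from the hinge, over the slot), half way through its 6 thickness; 130 from the hinge.
- blade: pry tool lying on the bench: black handle 95 long, 24 wide (y), 22 high (z), and a flat steel blade 75 long, 20 wide (y), 2.5 thick out of the middle of its end. Origin on the underside: x points along the tool to the steel tip, z up. Handle from x = -85 to +10, steel from +10 to +85 at z = 11. Balances near x = -10. 90 g.
- blade_tip (a point): middle of the steel blade's end edge, at (85, 0, 11) in the tool's frame
- pack: battery pack: black block with a broad paper label round it and two brass contacts on one end, 45 (x) x 100 (y) x 32 high (z), about 200 g, lying on the bench. Origin: centre of its underside.
- pack_center (a point): middle of the battery pack
- spool: bystander: steel-grey solder spool, 62 across, 46 high, upright; origin under its centre
- foam: bystander: white foam block 75 x 120 x 50; origin under its centre
- ruler: bystander: flat steel ruler 200 (x) x 30 x 3; origin under its centre
- driver: bystander: screwdriver 190 long (x), black handle 26 thick; origin under its middle
- spanner: bystander: steel spanner 170 long (x), 38 wide, 8 thick; origin under its middle
- jar: bystander: small jar 48 across, 60 high; origin under its centre
Mind the look-alikes: they are no part of the job. Leave any red look-alike of the pack alone.

How it is judged:
On the way, in this order (a step that is already met when the one before it is completed fails the run):
1. the pry blade, pressing against the cover, has raised it to at least 0.2 rad (value of joint lid above 0.2 rad and contact force between blade and lid above 0.2 N), for 0.1 s.
2. the battery pack lies flat on the case's floor between the ribs (x of pack_center in the frame of case between -0.013 and 0.013 m and y of pack_center in the frame of case between -0.03 and 0.03 m and z of pack_center in the frame of case between 0.027 and 0.037 m and angle between the z axis of pack and the z axis of case, either way round below 0.12 rad), for 0.2 s.
At the end, for the whole second after the job is handed in: Cover shut (within 0.035 rad); battery pack at rest flat on the case floor between the ribs, its middle within 13 mm of the case centre across the ribs and 30 mm along them; pry tool at rest flat on the bench (tip below 18 mm), its origin over 100 mm from the case centre (all of step 2 and value of joint lid below 0.035 rad and linear speed of each of pack, blade below 0.02 m/s and height (world z) of blade_tip below 0.018 m and height (world z) of blade below 0.03 m and horizontal distance between blade and case above 0.1 m); the robot touches nothing.
It fails at once if a bystander (spool, foam, ruler, driver, spanner or jar) is shifted more than 30 mm (distance of any of spool, foam, ruler, driver, spanner, jar from where it was at the start of the episode above 0.03 m).
It also fails if it takes over 72 s, if anything falls off the work surface, if the arm or the gripper's body presses on something with over 40 N, if the wrist force passes 120 N, or if a joint passes its speed limit or range.

ROBOT

A 6-joint arm with a two-finger parallel gripper is mounted at the origin on the work surface. World frame = base frame: x ahead of the robot, y to its left, z up, the work surface at z = 0. Lengths are in m, angles in rad, forces in N, time in s.
With the tool pointing down it reaches from about 0.35 to 1 m from the base axis. Payload 7.1 kg.
Tool frame: the origin (TCP) lies between the finger pads; the fingertips stand 22 mm ahead of it and the grasp point (between the pads) lies 3 mm ahead of it; z points along the fingers, y is the line along which they close (so a half turn about z gives the same grasp; the last joint's range is limited). The gripper opens to 85 mm and grips with 20 to 120 N. Pads are 22 mm wide; open, the fingers measure 114 mm over their backs; the gripper's body (76 mm by 85 mm) begins 54 mm behind the grasp point. The pads swing forward as they close: fully open they stand 13 mm farther back than shut.
Start: joints at [1.147, 0.423, 1.63, -0, 1.089, -0.019], TCP at [0.246, 0.574, 0.253] pointing down, gripper open.
Joint ranges: [-3, 3], [-0.9, 2.11], [0.09, 2.58], [-1.31, 4.45], [0.11, 2.69], [-2.54, 2.54]. Speed limits (rad/s): [2.39, 2.39, 3.01, 3.14, 3.14, 3.14].

INTERFACE

Orientations are given as a rotation vector (axis times angle).
In Python, from rig import manip gives the robot as it stands. The module is installed in compiled form; this text tells all that it offers. Calls block until the motion is done:
- manip.move_to(position, orientation): joint-space move of the TCP to a pose.
- manip.servo_line(position, orientation=None, rate=0.15): straight line of the TCP; orientation=None keeps the orientation; rate is the mean speed in m/s.
- manip.set_joints(angles): joint-space move.
- manip.command_gripper(opening, f_grip=None): finger opening in m; f_grip is the grip in N (None keeps the last); returns when the fingers have stopped.
- manip.hold(seconds).
- manip.solve_ik(position, orientation): joint angles nearest the present ones, or None.
- manip.camera(name): name is "side" or "top" or "wrist"; returns a dict with "image" (400x640x3 uint8, red, green, blue), "fx", "fy", "cx", "cy" (pixels), "cam_to_world" (4x4, takes a point from camera to world coordinates); the wrist camera has in their place "mount" (4x4, takes a point from camera to tool coordinates, whose origin is the TCP and whose axes are the flange's). Camera axes: x right, y down, z forward; pixel columns grow to the right and rows downward; lengths in m; the calibration is good to about 2 mm. The wrist camera is an equidistant fisheye: a pixel r from the principal point sees the ray r / f radians off the axis. A picture is of the moment at which its call begins: read the wrist's pose just before it. There is no depth.
A pose or a line that the arm cannot do raises manip.IKError and nothing moves.
- manip.sign_off(): hands the job in, once; it reports no verdict.
Readings, each from a call of its own:
- manip.get_time(): time.
- manip.get_joint_positions(): joint angles.
- manip.get_joint_vel(): joint speeds.
- manip.get_tau(): joint torques, N m.
- manip.get_position(): TCP position.
- manip.get_ee_rot(): TCP orientation.
- manip.get_contact_force(): force on the tool from outside, world axes, zero at the start.
- manip.get_torque(): the same for the moment, N m.
- manip.get_width(): finger opening in m.
Only numpy, scipy, OpenCV 4.12 (cv2) and the standard library are available. Lean on these libraries where they do the work, as an engineer would, in place of code of your own. Each camera call takes 0.05 s, during which the arm holds its last target. There are 200 camera calls.

## Working session

There is one attempt and no reset: what is moved stays moved. The work goes in short steps, each a Python script; the robot and the scene stay as the last script left them, time stands still between calls to the robot, and variables do not carry over. Pictures are saved under pics/ and viewed, on a budget of 10 in all, crops included, one or two more only if the job needs it, and the job is handed in when it is done.

```bash
mkdir -p pics; python3 - <<'E'
from rig import manip
import cv2,pickle
d={}
for n in("top","side"):
    c=manip.camera(n);d[n]=c
    cv2.imwrite(f"pics/{n}0.png",c["image"][:,:,::-1]); print(n,c["fx"],c["fy"],c["cx"],c["cy"]);print(c["cam_to_world"].round(4))
pickle.dump(d,open("c0.pkl","wb"))
print(manip.get_time(),manip.get_ee_rot(),manip.get_width())
E
```

```text
top 376.659967888441 376.659967888441 324.8616149657578 202.66597698946288
[[ 0.0178 -0.9967  0.0795  0.4719]
 [-0.9995 -0.0196 -0.0229  0.0902]
 [ 0.0243 -0.079  -0.9966  1.0659]
 [ 0.      0.      0.      1.    ]]
side 435.8441647830475 435.8441647830475 328.02461537162566 199.42588974227735
[[ 8.477e-01 -2.724e-01  4.552e-01  5.600e-03]
 [-5.305e-01 -4.347e-01  7.277e-01 -7.362e-01]
 [-4.000e-04 -8.584e-01 -5.130e-01  6.386e-01]
 [ 0.000e+00  0.000e+00  0.000e+00  1.000e+00]]
0.1 [-6.31468052e-01 -3.07714830e+00  2.31147498e-03] 0.08540667454641712
```

View pics/top0.png

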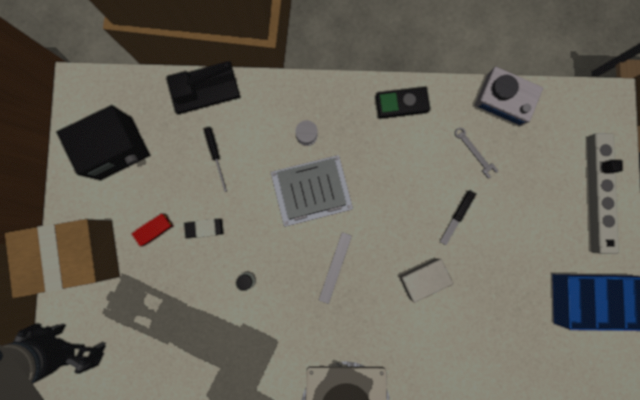

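View pics/side0.png

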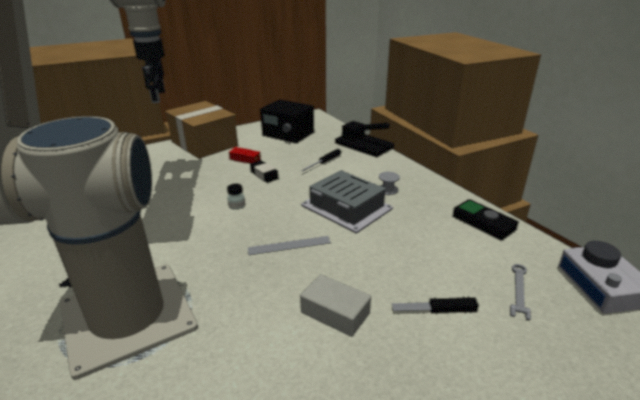

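The top view shows the case at (312,190), the blade at (458,217) with its steel end pointing down-left, and the jar at (245,281). There are two pack candidates: a black block with a white label at (204,229) and a red block at (152,229). The black one with the paper label fits the description. The elongated black-handled tools are the blade, with wide flat steel, and the screwdriver at (215,158), with a thin shaft. I'll confirm these in one enlarged montage.

```bash
python3 - <<'E'
import cv2,numpy as np
t=cv2.imread("pics/top0.png")
s=cv2.imread("pics/side0.png")
z=lambda im,x,y,w,h,W,H:cv2.resize(im[y:y+h,x:x+w],(W,H),interpolation=cv2.INTER_CUBIC)
a=z(t,262,145,100,90,400,360);b=z(t,425,180,60,72,300,360)
c=z(t,175,205,60,45,320,240);d=z(s,300,165,100,60,400,240)
top=np.hstack([a,b]);bot=np.hstack([c,d]);w=max(top.shape[1],bot.shape[1])
p=lambda i:cv2.copyMakeBorder(i,0,0,0,w-i.shape[1],0)
cv2.imwrite("pics/m1.png",np.vstack([p(top),p(bot)]))
E
```

```text
(no output)
```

View pics/m1.png

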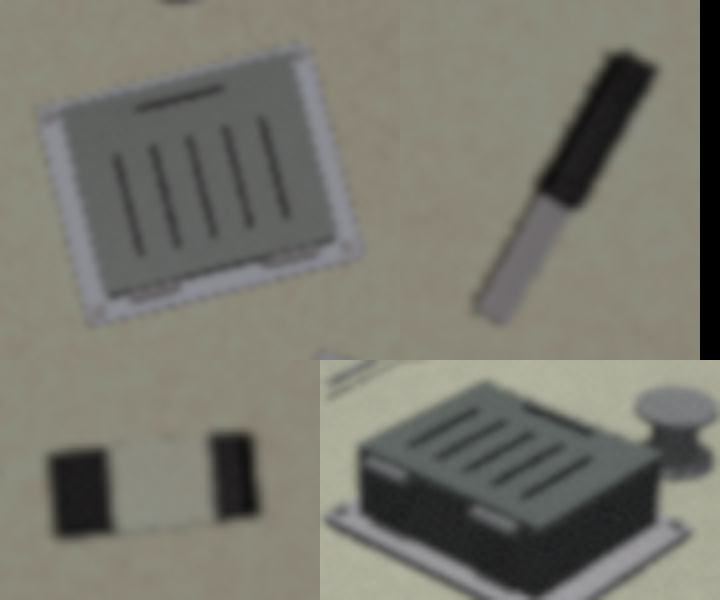

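The montage confirms three things:
- **Case:** the black bar, and so the slot edge, is on the far side (image up, world +x). The hinge knuckles are on the robot's side.
- **Blade:** the tool with the flat steel end.
- **Pack:** the black block with the label.

Next I'll measure them.

```bash
cat > h.py <<'E'
import numpy as np,cv2
from scipy.spatial.transform import Rotation as R
def ray(c,uv,z):
    uv=np.atleast_2d(np.array(uv,float));T=c["cam_to_world"]
    d=np.c_[(uv[:,0]-c["cx"])/c["fx"],(uv[:,1]-c["cy"])/c["fy"],np.ones(len(uv))]@T[:3,:3].T
    o=T[:3,3];return o+d*((z-o[2])/d[:,2])[:,None]
def fish(c,pos,rv,uv,z):
    uv=np.atleast_2d(np.array(uv,float));T=np.eye(4);T[:3,:3]=R.from_rotvec(rv).as_matrix();T[:3,3]=pos
    T=T@c["mount"];x=(uv[:,0]-c["cx"])/c["fx"];y=(uv[:,1]-c["cy"])/c["fy"];r=np.hypot(x,y)+1e-12
    d=np.c_[np.sin(r)*x/r,np.sin(r)*y/r,np.cos(r)]@T[:3,:3].T;o=T[:3,3]
    return o+d*((z-o[2])/d[:,2])[:,None]
def down(yaw): # tool z down, tool y (closing line) at angle yaw from world x... closing dir = (cos,sin)
    y=np.array([np.cos(yaw),np.sin(yaw),0]);z=np.array([0,0,-1.]);x=np.cross(y,z)
    return R.from_matrix(np.c_[x,y,z]).as_rotvec()
E
python3 - <<'E'
from h import *;import pickle
d=pickle.load(open("c0.pkl","rb"));c=d["top"];im=c["image"]
hsv=cv2.cvtColor(im,cv2.COLOR_RGB2HSV);g=im.mean(2)
def comp(mask,x,y,w,h):
    m=np.zeros(mask.shape,np.uint8);m[y:y+h,x:x+w]=mask[y:y+h,x:x+w]
    n,l,s,_=cv2.connectedComponentsWithStats(m);k=1+s[1:,4].argmax();return np.argwhere(l==k)[:,::-1]
def box(p,z,name):
    w=ray(c,p,z)[:,:2];r=cv2.minAreaRect((w*1000).astype(np.float32))
    print(name,len(p),"mean",w.mean(0).round(4),"rect",np.round(r,1) if 0 else r)
box(comp(g<60,440,180,45,50),.02,"handle")
box(comp(g<60,180,215,22,30),.03,"packL");box(comp(g<60,207,215,20,30),.03,"packR")
for n,(x,y,w,h) in dict(blade=(430,205,38,45),case=(265,150,95,80)).items():
    sub=im[y:y+h,x:x+w]; print(n,"bg",np.median(im[250:300,450:540].reshape(-1,3),0))
# steel: bluish/greyer than bench: r-b small
rb=im[:,:,0].astype(int)-im[:,:,2]
for (x,y) in((450,232),(290,195),(345,190),(500,260),(335,267),(320,180)):print((x,y),im[y,x],rb[y,x])
st=(cv2.blur(rb.astype(np.float32),(3,3))<14)
box(comp(st,435,200,35,50),.012,"steel")
lid=(cv2.blur(rb.astype(np.float32),(3,3))<14)
box(comp(lid,262,145,100,90),.01,"plate")
m=comp(lid&(hsv[:,:,2]<118),262,145,100,90);box(m,.0665,"lid")
for n,px,z in(("spool",(306,130),.046),("jar",(245,281),.06),("bar",(305,167),.068)):print(n,ray(c,px,z).round(3))
E
```

```text
handle 288 mean [ 0.555  -0.3241] rect ((555.02490234375, -323.7207336425781), (25.818819046020508, 92.05770874023438), 60.50120162963867)
packL 147 mean [0.474  0.4329] rect ((473.93658447265625, 432.928955078125), (40.586341857910156, 26.132556915283203), 7.295131206512451)
packR 101 mean [0.4845 0.3553] rect ((484.78826904296875, 355.24188232421875), (40.037742614746094, 17.903278350830078), 8.61727523803711)
blade bg [138. 133. 118.]
case bg [138. 133. 118.]
(450, 232) [112 108 109] 3
(290, 195) [97 99 97] 0
(345, 190) [140 141 147] -7
(500, 260) [137 131 117] 20
(335, 267) [129 125 127] 2
(320, 180) [83 84 82] 1
steel 539 mean [ 0.5131 -0.3027] rect ((514.5796508789062, -295.7178649902344), (48.29091262817383, 146.9120635986328), 55.946041107177734)
plate 4320 mean [0.5895 0.1059] rect ((588.2152709960938, 105.21469116210938), (171.60719299316406, 210.2280731201172), 15.491453170776367)
lid 3019 mean [0.5877 0.1041] rect ((586.0308837890625, 105.48223876953125), (138.9403839111328, 174.12510681152344), 15.739677429199219)
spool [[0.753 0.122 0.046]]
jar [[0.342 0.273 0.06 ]]
bar [[0.646 0.122 0.068]]
```

```bash
python3 - <<'E'
from h import *;from rig import manip;import pickle
print(R.from_rotvec(manip.get_ee_rot()).as_matrix().round(2))
D=np.deg2rad
def best(p,a):
    o=[(manip.solve_ik(p,down(D(a+k))),a+k) for k in(0,180)]
    print([ (x[1],None if x[0] is None else np.round(x[0],2)) for x in o])
    o=[x for x in o if x[0] is not None];return min(o,key=lambda x:abs(x[0][5]))[1]
out={}
for n,p,a in(("case",[.57,.10,.33],15.5),("blade",[.535,-.31,.22],60.5)):
    y=best(p,a);manip.move_to(p,down(D(y)));manip.hold(.1)
    pos,rv=manip.get_position(),manip.get_ee_rot();c=manip.camera("wrist");out[n]=(c,pos,rv)
    cv2.imwrite(f"pics/w_{n}.png",c["image"][:,:,::-1]);print(n,y,pos,manip.get_time())
print(c["fx"],c["cx"],c["cy"],c["mount"].round(3))
pickle.dump(out,open("w1.pkl","wb"))
a=cv2.imread("pics/w_case.png");b=cv2.imread("pics/w_blade.png")
cv2.imwrite("pics/m2.png",np.hstack([cv2.resize(a[:,120:520],(400,400)),cv2.resize(b[:,120:520],(400,400))]))
E
```

```text
[[-0.92  0.39 -0.  ]
 [ 0.39  0.92 -0.  ]
 [ 0.   -0.   -1.  ]]
[(15.5, array([ 0.15,  0.28,  1.66, -0.  ,  1.21, -0.12])), (195.5, None)]
case 15.5 [0.56984089 0.10087561 0.32982998] 2.3333
[(60.5, array([-0.54,  0.45,  1.67,  0.  ,  1.02, -1.6 ])), (240.5, array([-0.54,  0.45,  1.67, -0.  ,  1.02,  1.54]))]
blade 240.5 [ 0.53558271 -0.30920845  0.22036787] 4.05
309.70691628693146 322.0615856341332 204.0884163911439 [[ 0.    -0.948 -0.319  0.082]
 [ 1.     0.     0.     0.   ]
 [-0.    -0.319  0.948 -0.121]
 [ 0.     0.     0.     1.   ]]
```

View pics/m2.png

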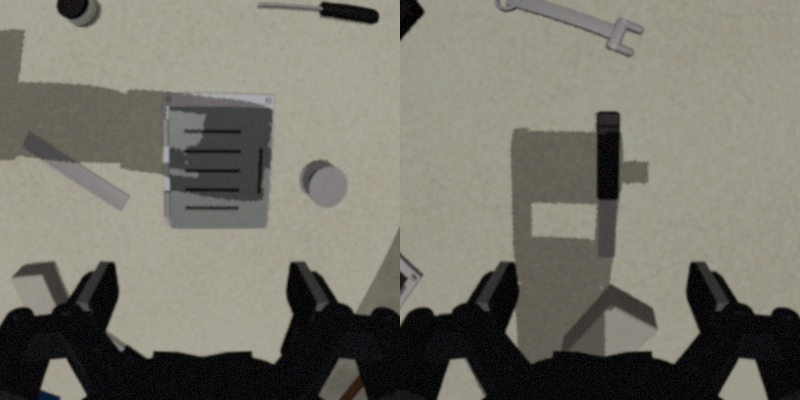

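```bash
python3 - <<'E'
from h import *;import pickle
o=pickle.load(open("w1.pkl","rb"))
c,p,rv=o["case"];F=lambda uv,z:fish(c,p,rv,uv,z)[:,:2]
g=c["image"].astype(float).mean(2)
# bar + grooves : locally dark
loc=cv2.medianBlur(g.astype(np.uint8),21).astype(float)-g
m=((loc>18)).astype(np.uint8);m[:120]=0;m[218:]=0;m[:,:296]=0;m[:,388:]=0
n,l,s,ce=cv2.connectedComponentsWithStats(m)
for i in range(1,n):
    if s[i,4]>25:
        q=np.argwhere(l==i)[:,::-1];w=F(q,.067);r=cv2.minAreaRect((w*1000).astype(np.float32));print("mark",s[i],w.mean(0).round(4),np.round(r[1],1),round(r[2],1))
# lid right edge & bottom/ top from eyeballed px
print("lid edge ends",F([(392,110),(390,226)],.0665).round(4))
print("lid hinge-ends",F([(287,108),(288,226)],.0665).round(4))
print("plate corner holes",F([(287,99),(389,99)],.01).round(4))
# spool top
print("spool top c",F([(447,186)],.046).round(4))
c,p,rv=o["blade"];g=c["image"].astype(float).mean(2)
m=(g<50).astype(np.uint8);m[:105]=0;m[203:]=0;m[:,:312]=0;m[:,:]*=(np.arange(640)<346)[None]
q=np.argwhere(m)[:,::-1];w=fish(c,p,rv,q,.02)[:,:2];r=cv2.minAreaRect((w*1000).astype(np.float32));print("handle",len(q),r)
print("tip",fish(c,p,rv,[(326,257)],.012).round(4),"steel root",fish(c,p,rv,[(328,200)],.012).round(4))
E
```

```text
mark [304 129  57   5 194] [0.5668 0.1498] [69.2  5. ] 15.3
mark [305 149  56   5 177] [0.576  0.1264] [68.8  4.7] 14.4
mark [375 148   9  53 208] [0.6436 0.1111] [10.2 68.9] 13.6
mark [307 169  53   4 162] [0.5851 0.1032] [66.  4.] 15.8
mark [305 188  54   4 188] [0.5896 0.0783] [68.4  4.1] 15.7
mark [305 206  54   5 216] [0.5954 0.0542] [69.8  5.6] 15.6
lid edge ends [[0.6328 0.1973]
 [0.6801 0.0499]]
lid hinge-ends [[0.5076 0.1634]
 [0.5465 0.013 ]]
plate corner holes [[0.4984 0.1734]
 [0.6365 0.2137]]
spool top c [[0.7488 0.123 ]]
handle 1898 ((555.8870239257812, -327.8800048828125), (22.78307342529297, 93.49796295166016), 60.4209098815918)
tip [[ 0.45   -0.2668  0.012 ]] steel root [[ 0.5117 -0.3036  0.012 ]]
```

```bash
cat > g.py <<'E'
from h import *;from rig import manip
D=np.deg2rad
C=np.array([.590,.1055]);A=D(15.3);U=np.array([np.cos(A),np.sin(A),0]);V=np.array([-np.sin(A),np.cos(A),0]);Z=np.array([0,0,1.])
C3=np.r_[C,0]
def case(out,lat,z): return C3+out*U+lat*V+z*Z   # out = -x_case
def T(Rm,p):
    t=np.eye(4);t[:3,:3]=Rm;t[:3,3]=p;return t
def bladeR(ang,tilt):
    d=np.array([np.cos(ang),np.sin(ang),0]);x=np.cos(tilt)*d-np.sin(tilt)*Z;z=np.sin(tilt)*d+np.cos(tilt)*Z
    return np.c_[x,np.cross(z,x),z]
def tool():return T(R.from_rotvec(manip.get_ee_rot()).as_matrix(),manip.get_position())
def bladepose(ang,tilt,pt,xb,G): # tool pose so that blade-frame point (xb,0,.011) is at pt
    Rm=bladeR(ang,tilt);t=T(Rm,pt-Rm@[xb,0,.011])@G
    return t[:3,3],R.from_matrix(t[:3,:3]).as_rotvec()
def st(n):print(n,"t",round(manip.get_time(),2),"p",manip.get_position().round(4),"F",manip.get_contact_force().round(1),"w",round(manip.get_width(),4))
E
python3 - <<'E'
from g import *
ang=D(150.4);d=np.array([np.cos(ang),np.sin(ang),0]);rv=down(D(240.4))
p=np.array([.532,-.3143,0])
manip.move_to(p+[0,0,.09],rv);manip.servo_line(p+[0,0,.025],rate=.12);st("dn")
manip.command_gripper(.015,100);st("grip")
t=tool();o=t[:3,3]+.010*d;o[2]=0
G=np.linalg.inv(T(bladeR(ang,0),o))@t;np.save("G.npy",G);print(G.round(3))
manip.servo_line(t[:3,3]+[0,0,.15],rate=.25);st("up")
M=case(.065,.006,.056);a=D(210.3);tl=D(8)
dd=bladeR(a,tl)[:,0]
pos,rv=bladepose(a,tl,M-.045*dd+[0,0,.09],.085,G);print(manip.solve_ik(pos,rv))
manip.move_to(pos,rv);st("pre")
pos,rv=bladepose(a,tl,M-.045*dd,.085,G)
manip.servo_line(pos,rv,rate=.12);st("low");manip.hold(.2)
import pickle
o={n:manip.camera(n) for n in("side","top")};pickle.dump(o,open("c1.pkl","wb"))
s=o["side"]["image"][130:260,280:440,::-1];t=o["top"]["image"][95:225,250:410,::-1]
cv2.imwrite("pics/m3.png",np.hstack([cv2.resize(i,(400,325),interpolation=cv2.INTER_CUBIC) for i in(s,t)]))
E
```

```text
dn t 5.33 p [ 0.5325 -0.3146  0.0257] F [ 0.3  0.5 -0.3] w 0.0853
grip t 5.92 p [ 0.5323 -0.3145  0.0257] F [-0.6  0.8  6.1] w 0.0218
[[-1.    -0.    -0.001 -0.01 ]
 [-0.     1.     0.    -0.   ]
 [ 0.001  0.    -1.     0.026]
 [ 0.     0.     0.     1.   ]]
up t 6.67 p [ 0.5314 -0.3139  0.1745] F [ 0.   0.4 -0.7] w 0.0215
[0.22135769 0.69289141 1.34958124 0.05140105 0.965935   1.23681575]
pre t 8.71 p [0.7692 0.1959 0.1801] F [ 0.3 -0.3 -0.1] w 0.0218
low t 9.61 p [0.7697 0.1975 0.0909] F [-0.2  0.4  0.5] w 0.0217
```

View pics/m3.png

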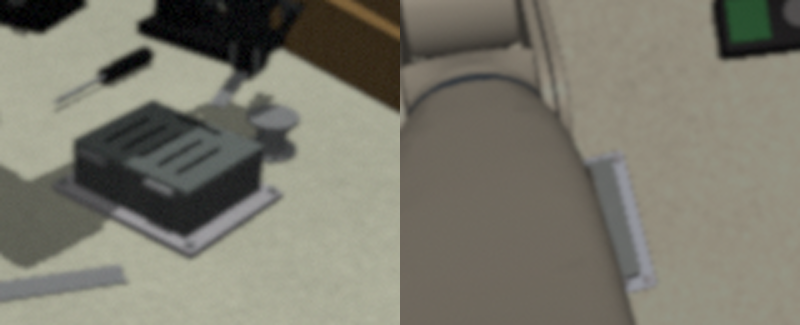

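```bash
python3 - <<'E'
from g import *;import pickle
o=pickle.load(open("c1.pkl","rb"));c=o["side"]
dd=bladeR(D(210.3),D(8))[:,0];M=case(.065,.006,.056)
G=np.load("G.npy");B=tool()@np.linalg.inv(G);print("tip model",(B@[.085,0,.011,1]).round(4),"want",(M-.045*dd).round(4))
def pj(p):
    q=np.linalg.inv(c["cam_to_world"])@np.r_[p,1];return [round(q[0]/q[2]*c["fx"]+c["cx"],1),round(q[1]/q[2]*c["fy"]+c["cy"],1)]
for n,p in dict(tipL=(B@[.085,.01,.011,1])[:3],tipR=(B@[.085,-.01,.011,1])[:3],root=(B@[.01,0,.011,1])[:3],lidc1=case(.065,.08,.0665),lidc2=case(.065,-.08,.0665),lidc3=case(-.065,-.08,.0665)).items():
    q=pj(p);print(n,q,"crop",[round((q[0]-280)*2.5),round((q[1]-130)*2.5)])
E
```

```text
tip model [0.69  0.151 0.063 1.   ] want [0.6896 0.1509 0.0623]
tipL [np.float64(369.4), np.float64(173.0)] crop [223, 108]
tipR [np.float64(363.0), np.float64(171.5)] crop [208, 104]
root [np.float64(376.2), np.float64(159.0)] crop [240, 72]
lidc1 [np.float64(339.9), np.float64(169.6)] crop [150, 99]
lidc2 [np.float64(384.8), np.float64(187.9)] crop [262, 145]
lidc3 [np.float64(353.7), np.float64(206.8)] crop [184, 192]
```

```bash
python3 - <<'E'
from g import *
G=np.load("G.npy");a=D(210.3);tl=D(8);dd=bladeR(a,tl)[:,0];M=case(.065,.006,.0553)
F0=manip.get_contact_force()
for s in(-.03,-.012,-.004,.004,.010,.016,.022,.028):
    pos,rv=bladepose(a,tl,M+s*dd,.085,G);manip.servo_line(pos,rv,rate=.06)
    F=manip.get_contact_force()-F0;print(s,F.round(1),round(manip.get_time(),2))
    if np.linalg.norm(F[:2])>8:break
B=tool()@np.linalg.inv(G);tp=(B@[.085,0,.011,1])[:3];print("tip case",((tp-C3)@U).round(4),((tp-C3)@V).round(4),tp[2].round(4))
c=manip.camera("side");s=c["image"][130:260,280:440,::-1];cv2.imwrite("pics/m4.png",cv2.resize(s,(640,520),interpolation=cv2.INTER_CUBIC))
E
```

```text
-0.03 [-0.2  1.   0.2] 10.31
-0.012 [-0.   0.7  0.9] 10.76
-0.004 [ 0.3  0.7 -0. ] 11.04
0.004 [0.7 1.2 0.2] 11.32
0.01 [-0.5  0.8  0.6] 11.57
0.016 [0.1 1.8 0.2] 11.82
0.022 [-0.5  1.1  0. ] 12.07
0.028 [0.3 0.1 0.7] 12.32
tip case 0.0377 -0.0013 0.0513
```

```bash
python3 - <<'E'
from g import *
G=np.load("G.npy");a=D(210.3);tl=D(8)
F0=manip.get_contact_force()
for th in(.0,.15,.3,.45,.6,.75,.9):
    tip=case(.0377-.13*(1-np.cos(th)),-.0013,.0513+.005+.13*np.sin(th))
    pos,rv=bladepose(a,tl,tip,.085,G);manip.servo_line(pos,rv,rate=.08)
    F=manip.get_contact_force()-F0;print(th,F.round(1),round(manip.get_time(),2))
manip.hold(.2)
B=tool()@np.linalg.inv(G);print((B@[.085,0,.011,1]).round(4))
c=manip.camera("side");s=c["image"][90:260,260:440,::-1];cv2.imwrite("pics/m5.png",cv2.resize(s,(636,600),interpolation=cv2.INTER_CUBIC))
E
```

```text
0.0 [ 0.7  0.4 -1.1] 12.62
0.15 [ 0.4 -0.5 -0.1] 13.02
0.3 [ 0.2 -0.8 -0.6] 13.41
0.45 [ 0.3 -0.1 -0.6] 13.8
0.6 [ 1.5 -0.1 -0.6] 14.19
0.75 [ 0.6  0.6 -0.3] 14.58
0.9 [-0.3 -0.5 -0.6] 14.97
[0.5793 0.1012 0.158  1.    ]
```

View pics/m5.png

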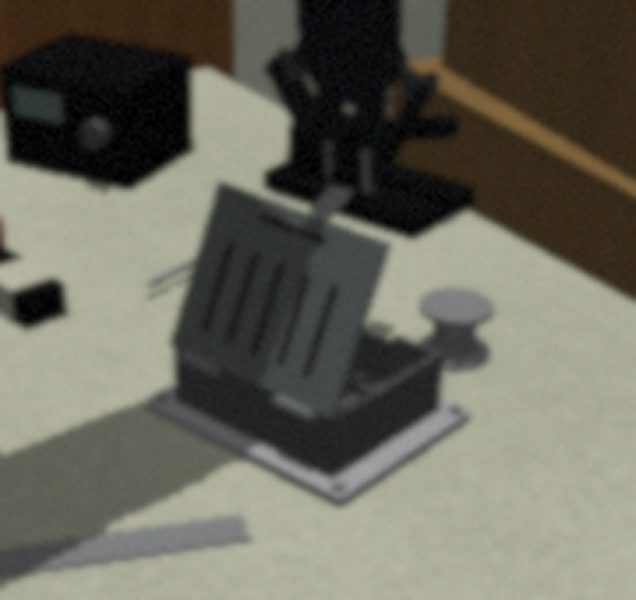

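```bash
python3 - <<'E'
from g import *
G=np.load("G.npy");a=D(210.3);tl=D(8)
F0=manip.get_contact_force()
for o,z,r in((.015,.145,.15),(.02,.128,.15),(-.02,.128,.15),(-.05,.128,.1),(-.07,.128,.1),(-.081,.128,.1)):
    pos,rv=bladepose(a,tl,case(o,0,z),.085,G);manip.servo_line(pos,rv,rate=r)
    F=manip.get_contact_force()-F0;print(o,F.round(1),round(manip.get_time(),2))
    if np.linalg.norm(F)>25:break
pos,rv=bladepose(a,tl,case(.0,0,.14),.085,G);manip.servo_line(pos,rv,rate=.2)
c=manip.camera("side");s=c["image"][90:260,260:440,::-1];cv2.imwrite("pics/m6.png",cv2.resize(s,(636,600),interpolation=cv2.INTER_CUBIC))
E
```

```text
0.015 [ 1.   0.1 -0. ] 15.57
0.02 [ 0.3  0.1 -0.9] 15.84
-0.02 [ 0.9  0.5 -1.1] 16.26
-0.05 [-0.6  0.7 -0.4] 16.71
-0.07 [ 1.   0.4 -0.2] 17.06
-0.081 [ 1.2 -0.2 -1.6] 17.32
```

View pics/m6.png

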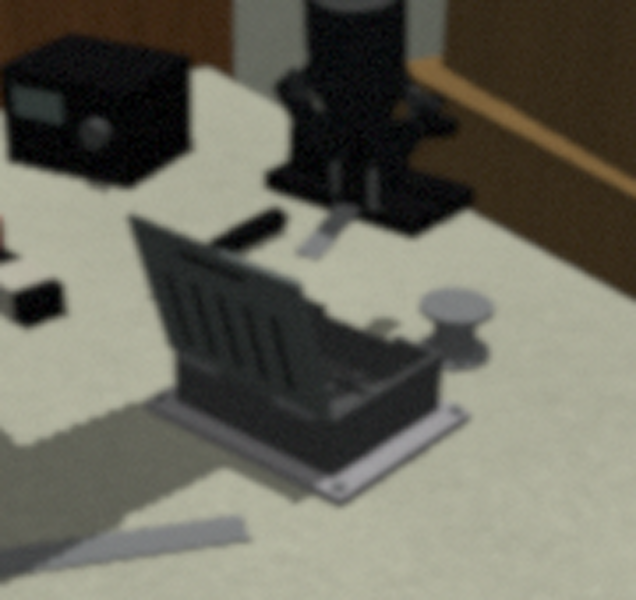

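The lid now stands past upright. I'll lay the blade back where it came from and look at the pack from close by.

```bash
python3 - <<'E'
from g import *
import pickle
p0=manip.get_position();manip.servo_line(p0+[0.03,0,.12],rate=.3)
p=np.array([.5325,-.3145,0]);rv=down(D(240.4))
manip.move_to(p+[0,0,.10],rv);manip.servo_line(p+[0,0,.0262],rate=.12);st("dn")
manip.command_gripper(.06);st("open")
manip.servo_line(p+[0,0,.13],rate=.25)
manip.command_gripper(.085)
q=[.47,.396,.22];y=D(8);manip.move_to(q,down(y));manip.hold(.1);st("pack")
pos,r=manip.get_position(),manip.get_ee_rot();c=manip.camera("wrist");s=manip.camera("side");pickle.dump((c,pos,r),open("w2.pkl","wb"))
a=c["image"][:,120:520,::-1];b=cv2.resize(s["image"][220:360,340:540,::-1],(400,280));b=cv2.copyMakeBorder(b,0,120,0,0,0)
cv2.imwrite("pics/m7.png",np.hstack([a,b]))
E
```

```text
dn t 21.17 p [ 0.5326 -0.3143  0.0259] F [-0.2  0.3 -1.8] w 0.0218
open t 21.62 p [ 0.5325 -0.3146  0.0262] F [-0.3 -0.9 -0.5] w 0.06
pack t 25.21 p [0.4705 0.3954 0.2199] F [-0.5  0.4 -0.2] w 0.0851
```

View pics/m7.png

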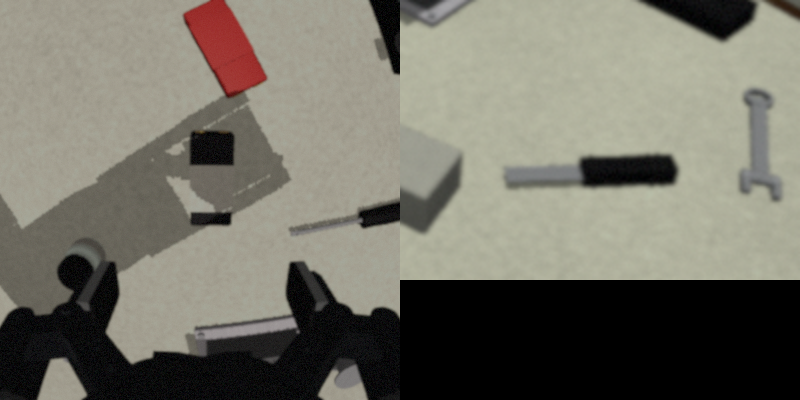

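```bash
python3 - <<'E'
from g import *;import pickle
c,p,rv=pickle.load(open("w2.pkl","rb"))
g=c["image"].mean(2)
for (y0,y1) in((125,170),(208,226)):
    m=(g<45).astype(np.uint8);m[:y0]=0;m[y1:]=0;m[:,:300]=0;m[:,362:]=0
    n,l,s,ce=cv2.connectedComponentsWithStats(m);k=1+s[1:,4].argmax();q=np.argwhere(l==k)[:,::-1]
    w=fish(c,p,rv,q,.032)[:,:2]*1000;print(s[k],cv2.minAreaRect(w.astype(np.float32)))
print(fish(c,p,rv,[(310,133),(354,133),(311,213),(351,213)],.032).round(4), fish(c,p,rv,[(321,193),(321,197)],.032)[:, :2])
E
```

```text
[ 310  131   44   34 1382] ((474.5437927246094, 433.98828125), (43.298763275146484, 33.591796875), 8.034845352172852)
[311 213  40  12 411] ((484.55352783203125, 358.75982666015625), (41.6682014465332, 12.614985466003418), 7.974388599395752)
[[0.4513 0.4457 0.032 ]
 [0.4946 0.4519 0.032 ]
 [0.4632 0.3621 0.032 ]
 [0.5053 0.368  0.032 ]] [[0.4706586  0.38552183]
 [0.47125521 0.38121218]]
```

```bash
python3 - <<'E'
from g import *
p=np.array([.4788,.4016,0]);rv=down(D(8))
manip.move_to(p+[0,0,.10],rv);manip.servo_line(p+[0,0,.032],rate=.12);st("dn")
manip.command_gripper(.035,60);st("grip")
z=manip.get_position()[2]
manip.servo_line(p+[0,0,.27],rate=.3);st("up")
rv=down(A)
manip.move_to(case(0,0,.27),rv);manip.servo_line(case(0,0,.10),rate=.2);st("above")
manip.servo_line(case(0,0,z+.0175),rate=.06);st("placed")
manip.command_gripper(.056);st("open")
manip.servo_line(case(0,0,.12),rate=.15);manip.servo_line(case(0,0,.30),rate=.3);st("up")
import pickle
pos,r=manip.get_position(),manip.get_ee_rot();c=manip.camera("wrist");pickle.dump((c,pos,r),open("w3.pkl","wb"))
cv2.imwrite("pics/m8.png",c["image"][:,120:520,::-1])
E
```

```text
dn t 26.57 p [0.4793 0.402  0.0327] F [0.4 0.4 0.7] w 0.0849
grip t 27.03 p [0.4794 0.402  0.0329] F [ 0.5 -0.3  6.6] w 0.0444
up t 27.98 p [0.4779 0.4008 0.2682] F [ 0.5 -0.  -2.1] w 0.0442
above t 30.18 p [0.5908 0.1059 0.101 ] F [-0.1  0.4 -1.5] w 0.0435
placed t 31.16 p [0.5903 0.1056 0.0506] F [-0.1 -0.  -1.5] w 0.0436
open t 31.43 p [0.5904 0.1056 0.051 ] F [ 0.7  0.1 -0.6] w 0.0561
up t 32.8 p [0.5889 0.1053 0.2979] F [-0.7  0.3 -1.4] w 0.056
```

View pics/m8.png

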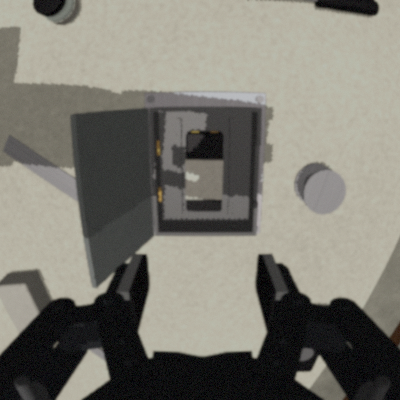

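The pack lies at crop (204,170), flat between the ribs (about 182 and 229) and close to the middle. Next I'll close the cover with shut fingers, from the hinge side.

```bash
python3 - <<'E'
from g import *
rv=down(A-np.pi/2);TIP=.022
def P(th,r=.105,off=.0):
    n=.006+.011*abs(np.sin(th))+off
    return case(-.065+r*np.cos(th)-n*np.sin(th),0,.0605+r*np.sin(th)+n*np.cos(th)+TIP)
s=P(1.75);s=case((s-C3)@U-.06,0,s[2])
print(manip.solve_ik(s,rv))
manip.command_gripper(0.0,40)
hi=s.copy();hi[2]=.30
manip.move_to(hi,rv);manip.servo_line(s,rate=.25);st("behind")
F0=manip.get_contact_force()
for th in(1.75,1.5,1.25,1.0,.75,.5,.3,.15,.06):
    manip.servo_line(P(th),rate=.12);F=manip.get_contact_force()-F0;print(th,F.round(1),round(manip.get_time(),2))
    if np.linalg.norm(F)>30:break
for k in range(14):
    p=P(0,off=.004-.001*k);manip.servo_line(p,rate=.03);F=manip.get_contact_force()-F0
    if F[2]>12:break
print(k,F.round(1));st("pressed")
E
```

```text
[ 1.17113726e-01  2.64029356e-01  2.08008093e+00 -4.44089210e-16
  7.97482366e-01  1.42087468e+00]
behind t 35.4 p [0.4361 0.0633 0.1832] F [ 0.5  0.2 -0.5] w 0.0002
1.75 [-0.6  0.3 -0.4] 36.05
1.5 [-0.7 -0.6  0.8] 36.42
1.25 [-0.2 -1.   0.3] 36.79
1.0 [-0.4 -0.6  0.3] 37.17
0.75 [-0.4 -0.1  0.7] 37.56
0.5 [-1.3 -0.3  1.6] 37.95
0.3 [-0.5 -1.4  0.7] 38.29
0.15 [-0.5 -0.6  1.1] 38.58
0.06 [ 0.4 -0.4  1.3] 38.83
6 [-6.6 -2.1 16.5]
pressed t 40.58 p [0.6287 0.1161 0.0883] F [-6.1 -1.9 16. ] w -0.0
```

```bash
python3 - <<'E'
from g import *
p=manip.get_position();manip.servo_line(p+[0,0,.12],rate=.2)
manip.move_to([.40,.40,.35],down(0.2));st("clear")
t=manip.camera("top");s=manip.camera("side")
a=cv2.resize(t["image"][100:310,150:520,::-1],(740,420)[:2]);a=cv2.resize(a,(400,227))
b=cv2.resize(s["image"][150:240,290:410,::-1],(400,300),interpolation=cv2.INTER_CUBIC)
d=cv2.resize(s["image"][250:340,370:540,::-1],(400,212))
L=np.vstack([a,d]);b=cv2.copyMakeBorder(b,0,L.shape[0]-300,0,0,0)
cv2.imwrite("pics/m9.png",np.hstack([L,b]))
E
```

```text
clear t 42.79 p [0.4004 0.3994 0.3492] F [ 0.   0.6 -0.2] w 0.0001
```

View pics/m9.png

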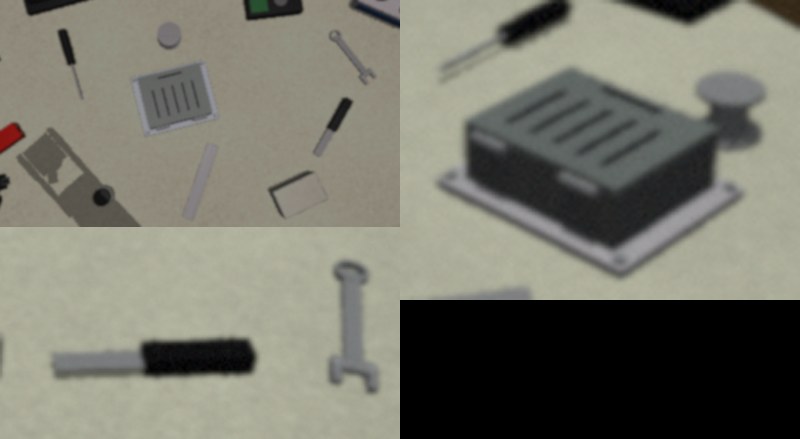

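The cover is shut, the blade lies flat on the bench in its old place, and the bystanders look unmoved. I'm handing the job in.

```bash
python3 -c "
from rig import manip
manip.sign_off();print(manip.get_time())"
```

```text
the job is handed in; nothing more can be done
the job is handed in; nothing more can be done
```

I opened the cover with the pry blade, laid the battery pack in the case, shut the cover and handed the job in at about 43 s of the 72 s allowed. `sign_off` gives no verdict, so the result rests on my own checks.

**What I did**
- **Levering:** I pushed the steel end about 27 mm into the slot and raised the cover to about 0.9 rad with the blade. I then pushed it past upright with the blade tip.
- **Blade:** I laid it back in its original spot on the bench.
- **Pack:** I set the labelled black pack between the ribs and left the red look-alike alone.
- **Cover:** I closed it with shut fingers and pressed down to about 16 N.

**Last checks**
- **Cover:** while pressing, the fingertips stood at z = 66.3 mm; the closed cover's top is at about 66.5 mm. The last pictures also show it shut.
- **Pack:** the wrist picture taken before closing showed it flat and about centred between the ribs. I could not see it again once the cover was shut.
- **Blade:** the last picture shows it flat on the bench, about 0.4 m from the case.
- **Bystanders:** none looked moved. I judged this by eye and did not measure it.

No check failed or disagreed. The wrist force readings while levering stayed near the noise (1–2 N), so the blade's contact with the cover is shown by the pictures and not by the force readings.

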